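# Move a snapped-on dental cast to the scan turntable

### The job

Pull the plaster dental cast off the tilted head of the work stand, where a spring catch holds it, and put it on the post of the scan turntable: gently turn it until its keyway finds the post's key, and let it down fully home, flat on the turntable. Do not ram the plaster against the turntable, and leave the other things on the bench where they are.

Things in the scene. Friction and masses are not known exactly. Their poses are not given: they have to be found in the camera images.
- cast: Dental cast: cream plaster block 66 x 50 x 38 mm (x, y, z), a horseshoe of teeth on top (52 mm high in all), its lowest 10 mm an aluminium plate. About 240 g. Origin: centre of its underside; z up through the teeth, x to the closed front of the horseshoe. In the underside: a blind bore 30 mm deep, 26 mm square, with a keyway 11 mm wide running from it towards +x, to 22.5 mm from the centre.
- cast_grip (a point): Point inside the cast, 28 mm above its origin along its z, midway between its long sides (the planes y = -25 and +25 mm, flat and plain from the underside to 38 mm up, for x from -33 to 22 mm): grip there, across y. Axes as the cast's.
- stand: Work stand, screwed to the bench: white base 120 x 100 mm, a round head 48 mm across, tilted 25 degrees towards the stand's -x. Origin under its centre, z up. At the start the cast sits on the head, tilted with it, on a keyed post. Two sprung balls in the post catch in the bore: a straight pull along the cast's own z of roughly 15 N (varies) frees it after 2 to 4 mm; after 27 mm it is off the post.
- stand_seat (a point): Centre of the tilted seat face of the work stand's head, 70 mm above the bench; the cast's origin is here at the start.
- turntable: Scan turntable, screwed to the bench: round grey base 124 mm across with a flat switch box on its -x side, a white disc 72 mm across on top, and a steel post on the disc. Origin under its centre, z up. Disc and post turn together on a very stiff drive (3 N m, a light touch does not move it). Their angle is not reported: the key points within 0.45 rad either side of the turntable's own +x.
- turntable_tip (a point): Tip of the turntable's post, 66.5 mm above the bench. The post is 22 mm thick, 26.5 mm tall, its top 4.5 mm a cone down to 16 mm across; no catch. A key rib 6 mm wide and 22 mm tall juts to 20 mm from its axis. With the key in the keyway (about 0.15 rad of play either side) the cast drops freely; otherwise its underside stops about 22 mm above the disc.
- turntable_seat (a point): Centre of the top of the white disc, at the post's foot, 40 mm above the bench: the cast's origin belongs here.
- spare_model: Bystander: another plaster model, without a metal plate, 52 x 54 mm and 40 mm tall, lying on the bench. Origin: centre of its underside.
- wax_dish: Bystander: round white dish of dark red wax, 84 mm across, 16 mm tall. Origin: centre of its underside.
- jar: Bystander: amber glass jar, 56 mm across, 75 mm tall. Origin: centre of its underside.
- mixing_bowl: Bystander: black rubber bowl, 110 mm across, 60 mm tall. Origin: centre of its underside.
Mind the look-alikes: they are no part of the job. What is shaped like the turntable but blue or purple is not meant.

How it is judged:
By the outcome, as a careful person would: the job done as asked, in the order asked, and still so for the second after the job is handed in, with the robot touching nothing.
It also fails if it takes over 48 s, if anything falls off the work surface, if the arm or the gripper's body presses on something with over 40 N, if the wrist force passes 120 N, or if a joint passes its speed limit or range.

### The arm

A 6-joint arm with a two-finger parallel gripper is mounted at the origin on the work surface. World frame = base frame: x ahead of the robot, y to its left, z up, the work surface at z = 0. Lengths are in m, angles in rad, forces in N, time in s.
With the tool pointing down it reaches from about 0.3 to 0.775 m from the base axis. Payload 14.6 kg.
Tool frame: the origin (TCP) lies at the centre of the arm's flange, where the gripper is bolted on; the fingertips stand 199 mm ahead of it and the grasp point (between the pads) lies 180 mm ahead of it; z points along the fingers, y is the line along which they close (so a half turn about z gives the same grasp; the last joint's range is limited). The gripper opens to 94 mm and grips with 3 to 60 N. Pads are 16 mm wide; open, the fingers measure 119 mm over their backs; the gripper's body (75 mm by 177 mm) begins 78 mm behind the grasp point.
Start: joints at [-1.338, 0.3, 1.521, -0, 1.321, -0.067], TCP at [0.162, -0.525, 0.405] pointing down, gripper open.
Joint ranges: [-3.03, 3.03], [-0.79, 2.21], [0.23, 2.52], [-1.04, 4.18], [0, 3.07], [-2.55, 2.55]. Speed limits (rad/s): [2.22, 2.22, 2.57, 3.14, 3.14, 3.14].

### API

Orientations are given as [roll, pitch, yaw] about the fixed x, y, z axes, in that order (R = Rz(yaw) Ry(pitch) Rx(roll)).
In Python, from rig import env, eyes gives the robot as it stands.
- The arm moves only by the tool move_arm, never from a script. Its argument "motion" is a list of rows, each a list of 7 numbers: the turn, a rotation vector about the tool's x, y, z in rad, then the shift along the tool's x, y, z in cm, then the finger opening in cm, from 0 to 9.4. In form: [[rx, ry, rz, tx, ty, tz, jaw], ...]. A call has 1 to 12 rows; each row is the pose to reach, as a shift and turn from the pose commanded when the call began, along the tool's axes at that moment; what a row does not reach only later rows make up. A row lasts 1/12 s, in which the tool goes at most 41.7 mm and 7.16 degrees, less where a joint would pass 70% of its speed; a pose out of reach is approached as far as the arm can. A call with a gripper value outside its range is refused whole. The fingers move at their own pace and stop on an object; "newtons" is the grip in N (left out, the last holds). Time passes only in rows, so rows that repeat a pose let the fingers close. It gives the time, the measured TCP pose, the force, the opening and the grip force at its end, in the units of the state.
- env.get_state(): the state, without advancing time (a new reading comes with each control period).
- eyes.capture(name): name is "scene" or "side" or "wrist"; returns the picture (384x512x3 uint8, blue, green, red); there is no depth.
- eyes.camera_params(name): a dict with "mtx" (3x3 intrinsics, pixels), "T" (4x4, takes a point from camera to world coordinates); the wrist camera has in their place "mount" (4x4, takes a point from camera to tool coordinates, whose origin is the TCP and whose axes are the flange's). Camera axes: x right, y down, z forward; pixel columns grow to the right and rows downward; lengths in m; the calibration is good to about 2 mm. A picture is of the moment at which its call begins: read the wrist's pose just before it. camera_params takes no time and is no camera call.
- env.sign_off(): hands the job in; it is judged then, once.
The state is a dict: "time": time; "joint_pos": joint angles; "joint_vel": joint speeds; "tau": joint torques, N m; "ee_pos": TCP position; "tool_rot": TCP orientation; "ft_force": force on the tool from outside, world axes, zero at the start; "wrist_torque": the same for the moment, N m; "grip_width": finger opening in m; "grasp_force": force on a finger pad.
Only numpy, scipy, OpenCV 4.12 (cv2) and the standard library are available. Lean on these libraries where they do the work, as an engineer would, in place of code of your own. Each camera call takes 0.05 s, during which the arm holds its last target. There are 200 camera calls.

## Working session

There is one attempt and no reset: what is moved stays moved. The work goes in short steps, Python scripts to look and compute and a tool call to move; the robot and the scene stay as the last step left them, time stands still between calls to the robot, and variables do not carry over. Pictures are saved under pics/ and viewed, at most 10 in all, crops included, and the job is handed in when it is done.

Besides the shell and the picture viewer there is one more tool, called after "Request:" in YAML: its name, and indented under it one key for each argument. move_arm: Moves the arm, as the interface text tells. Its arguments: {"type":"object","properties":{"motion":{"type":"array"},"newtons":{"type":"number"}},"required":["motion"]}

```bash
ls; mkdir -p pics
python3 - <<'E'
from rig import env, eyes
import cv2, numpy as np
s=env.get_state();print(s)
for n in ("scene","side"):
    im=eyes.capture(n);cv2.imwrite(f"pics/{n}0.png",im);cv2.imwrite(f"pics/{n}0b.png",cv2.resize(im,(800,600),interpolation=cv2.INTER_CUBIC));p=eyes.camera_params(n);print(n,p)
print(eyes.camera_params("wrist"))
E
```

```text
pics
{'time': 0.0, 'joint_pos': array([-1.33762458e+00,  3.00483629e-01,  1.52158891e+00,  3.95520816e-05,
        1.32069408e+00, -6.66199982e-02]), 'joint_vel': array([-0.0016105 ,  0.00136139,  0.00126481,  0.00033542,  0.00075196,
        0.00031009]), 'tau': array([ 2.47311807e-03, -5.31799042e+01, -3.52732766e+01,  7.09143095e-02,
        2.44248554e-02, -2.98726172e-05]), 'ee_pos': array([ 0.16240869, -0.52544144,  0.40407601]), 'tool_rot': array([-3.14042385e+00, -1.16376466e-04,  2.99781862e-01]), 'ft_force': array([-0.27236364, -0.97313798,  0.11993036]), 'wrist_torque': array([-0.09231956, -0.04025798,  0.01464428]), 'grasp_force': 0.0, 'grip_width': 0.09370810295193045}
scene {'mtx': array([[410.84182127,   0.        , 247.65490228],
       [  0.        , 410.84182127, 188.16392421],
       [  0.        ,   0.        ,   1.        ]]), 'T': array([[ 0.37191684,  0.54031263, -0.75481132,  1.32559627],
       [ 0.92825994, -0.21942977,  0.30030661, -0.3953579 ],
       [-0.00336862, -0.8123502 , -0.58316019,  0.76857959],
       [ 0.        ,  0.        ,  0.        ,  1.  
[... 243 characters left out ...]
,
       [-0.36424097,  0.71887057, -0.59207568,  0.51205141],
       [-0.01640503, -0.64060255, -0.76769737,  0.79762916],
       [ 0.        ,  0.        ,  0.        ,  1.        ]])}
{'mtx': array([[318.70550044,   0.        , 257.39443804],
       [  0.        , 318.70550044, 188.1414101 ],
       [  0.        ,   0.        ,   1.        ]]), 'mount': array([[-3.97215204e-04, -9.71077286e-01, -2.38765047e-01,
         6.87332416e-02],
       [ 9.99999855e-01, -2.98789772e-04, -4.48420681e-04,
         6.63039999e-04],
       [ 3.64110584e-04, -2.38765190e-01,  9.71077263e-01,
         1.88658295e-02],
       [ 0.00000000e+00,  0.00000000e+00,  0.00000000e+00,
         1.00000000e+00]])}
```

View pics/scene0b.png

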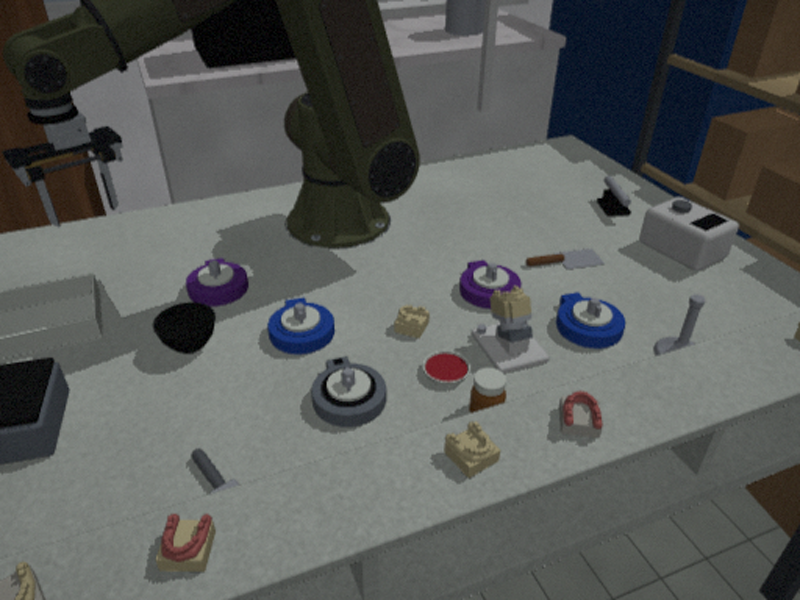

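View pics/side0b.png

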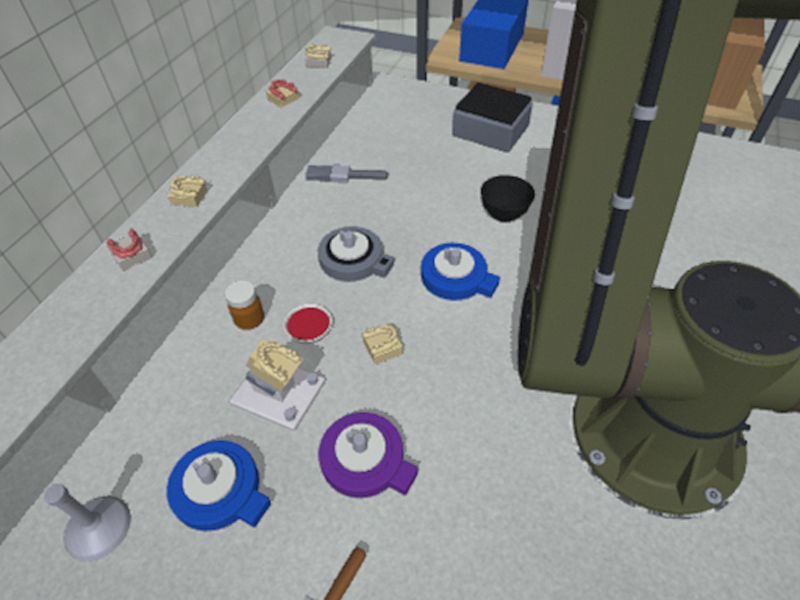

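```bash
cat > mont.py <<'E'
import cv2,numpy as np
def crop(im,u0,v0,w=80,h=60,k=5):
    c=cv2.resize(im[v0:v0+h,u0:u0+w],None,fx=k,fy=k,interpolation=cv2.INTER_CUBIC)
    for i in range(0,w,10):
        cv2.line(c,(i*k,0),(i*k,6),(0,255,0),1); cv2.putText(c,str(u0+i),(i*k,16),0,.33,(0,200,0),1)
    for j in range(10,h,10):
        cv2.line(c,(0,j*k),(6,j*k),(0,255,0),1); cv2.putText(c,str(v0+j),(8,j*k+4),0,.33,(0,200,0),1)
    return c
E
python3 - <<'E'
import cv2,numpy as np
from mont import crop
a=cv2.imread("pics/scene0.png");b=cv2.imread("pics/side0.png")
m=np.vstack([np.hstack([crop(a,288,180),crop(b,140,212)]),np.hstack([crop(a,185,220),crop(b,190,130)])])
cv2.imwrite("pics/m1.png",m)
E
```

```text
(no output)
```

View pics/m1.png

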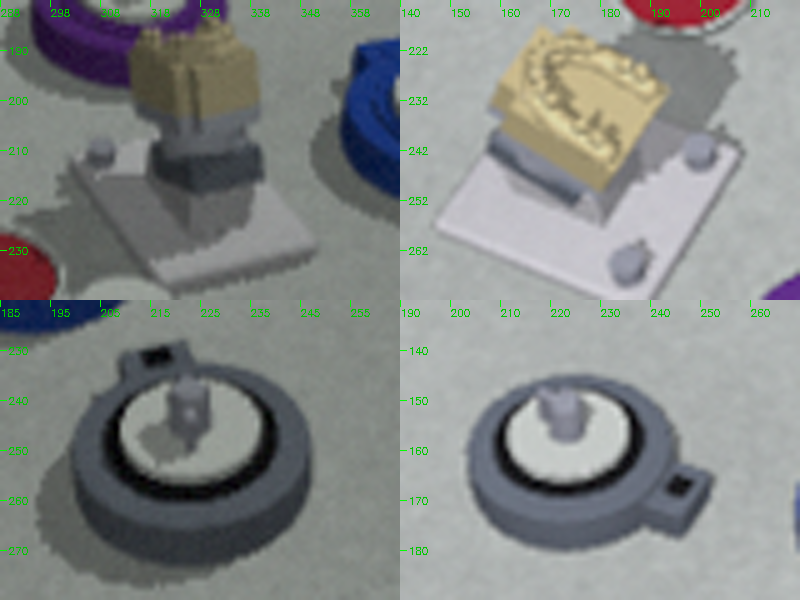

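```bash
cat > geo.py <<'E'
import numpy as np
from rig import env,eyes
from scipy.spatial.transform import Rotation as R
def cam(n,s=None):
    p=eyes.camera_params(n)
    if n!="wrist": return p["mtx"],np.array(p["T"])
    s=s or env.get_state();T=np.eye(4);T[:3,:3]=R.from_euler("xyz",s["tool_rot"]).as_matrix();T[:3,3]=s["ee_pos"]
    return p["mtx"],T@p["mount"]
def proj(c,P):
    K,T=c;q=(np.atleast_2d(P)-T[:3,3])@T[:3,:3];q=q@K.T;return q[:,:2]/q[:,2:]
def onz(c,uv,z):
    K,T=c;d=T[:3,:3]@np.linalg.solve(K,np.r_[uv,1]);o=T[:3,3];return o+d*(z-o[2])/d[2]
E
python3 - <<'E'
from geo import *
from scipy.optimize import least_squares as ls
S,D=cam("scene"),cam("side")
th=np.linspace(0,2*np.pi,400)
def ext(c,x,y,r,z):
    p=proj(c,np.c_[x+r*np.cos(th),y+r*np.sin(th),z+0*th]);return np.r_[p.min(0),p.max(0)]
ms=[185+118/5,220+74/5,185+264/5,220+187/5]; md=[190+103/5,130+88/5,190+232/5,130+192/5]
for cs in ([(S,ms)],[(D,md)],[(S,ms),(D,md)]):
    f=ls(lambda v:np.concatenate([ext(c,*v,.036,.04)-m for c,m in cs]),[.6,0]);print("disc",f.x,f.fun.round(1))
sc=[(302,211.6),(321,236.6),(351.4,228.6)];sd=[(147,256.4),(190,271.6),(209,242.4)]
for z in(.005,.01,.015):
  print(z,[onz(S,p,z)[:2].round(3) for p in sc],[onz(D,p,z)[:2].round(3) for p in sd])
print("box",onz(S,(185+155/5,220+57/5),.025),onz(D,(190+280/5,130+187/5),.025))
print("posttop",onz(S,(185+190/5,220+80/5),.0665),onz(D,(190+160/5,130+93/5),.0665))
E
```

```text
disc [ 0.59303007 -0.17145682] [ 0.4  1.5 -0.4 -1.3]
disc [ 0.58102593 -0.16330341] [ 0.6  1.8 -0.6 -1.6]
disc [ 0.58678503 -0.16887088] [ 0.7 -0.2 -0.3 -3.3 -0.3  0.2 -1.7 -3.5]
0.005 [array([0.508, 0.102]), array([0.624, 0.099]), array([0.627, 0.195])] [array([0.632, 0.187]), array([0.512, 0.186]), array([0.506, 0.096])]
0.01 [array([0.513, 0.099]), array([0.628, 0.096]), array([0.631, 0.191])] [array([0.629, 0.189]), array([0.51 , 0.188]), array([0.504, 0.098])]
0.015 [array([0.518, 0.096]), array([0.633, 0.093]), array([0.636, 0.187])] [array([0.626, 0.191]), array([0.508, 0.19 ]), array([0.502, 0.101])]
box [ 0.51725266 -0.16652604  0.025     ] [ 0.51036528 -0.16386847  0.025     ]
posttop [ 0.58551259 -0.16837336  0.0665    ] [ 0.58779901 -0.17300809  0.0665    ]
```

Request:
move_arm:
  motion:
    - [0,0,0.3,51.1,-21.4,2.4,9.4]
    - [0,0,0.3,51.1,-21.4,2.4,9.4]
    - [0,0,0.3,51.1,-21.4,2.4,9.4]
    - [0,0,0.3,51.1,-21.4,2.4,9.4]
    - [0,0,0.3,51.1,-21.4,2.4,9.4]
    - [0,0,0.3,51.1,-21.4,2.4,9.4]
    - [0,0,0.3,51.1,-21.4,2.4,9.4]
    - [0,0,0.3,51.1,-21.4,2.4,9.4]
    - [0,0,0.3,51.1,-21.4,2.4,9.4]
    - [0,0,0.3,51.1,-21.4,2.4,9.4]
    - [0,0,0.3,51.1,-21.4,2.4,9.4]
    - [0,0,0.3,51.1,-21.4,2.4,9.4]

```text
time: 1.1
ee_pos: [0.5426, -0.2069, 0.3829]
tool_rot: [-3.141, 0.0, -0.0]
ft_force: [0.9, -1.6, -0.6]
grip_width: 0.0943
grasp_force: 0.0
```

Request:
move_arm:
  motion:
    - [0,0,0,3.2,-2.6,0,9.4]
    - [0,0,0,3.2,-2.6,0,9.4]
    - [0,0,0,3.2,-2.6,0,9.4]
    - [0,0,0,3.2,-2.6,0,9.4]

```text
time: 1.43
ee_pos: [0.573, -0.1829, 0.3828]
tool_rot: [-3.141, 0.001, -0.0]
ft_force: [-0.1, -0.0, 0.0]
grip_width: 0.0942
grasp_force: 0.0
```

Run:
```python
from geo import *
from mont import crop
import cv2,pickle
s=env.get_state();im=eyes.capture("wrist");pickle.dump((s,im),open("w1.pkl","wb"))
print(s["ee_pos"],s["tool_rot"])
c=cam("wrist",s);u,v=proj(c,[.587,-.169,.05])[0].astype(int);print(u,v)
cv2.imwrite("pics/w1.png",crop(im,max(u-65,0),max(v-48,0),130,96,6))
```

```text
[ 0.57304756 -0.18291922  0.38277968] [-3.14141736e+00  9.81768558e-04 -2.71082197e-06]
242 166
```

View pics/w1.png

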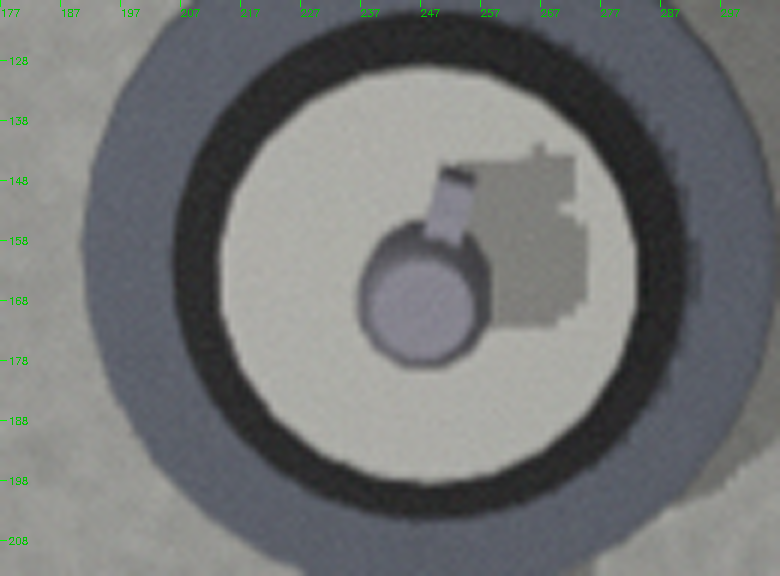

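Run:
```python
from geo import *
import pickle
s,im=pickle.load(open("w1.pkl","rb"));c=cam("wrist",s)
f=lambda x,y,z:onz(c,(177+x/6,118+y/6),z)[:2]
print("tip",f(418,305,.0665),"disc",f(428,274.5,.04))
a=f(459,180,.062);b=f(442,240,.062);t=f(418,305,.0665);print(a,b,np.arctan2(*(a-b)[::-1]),np.arctan2(*(a-t)[::-1]),np.linalg.norm(a-t))
print("edges",f(219,275,.04),f(638,275,.04),f(428,66,.04),f(428,483,.04))
u,w=f(443,173,.062),f(423,233,.062);print(np.arctan2(*(u-w)[::-1]));u,w=f(475,187,.062),f(461,246,.062);print(np.arctan2(*(u-w)[::-1]))
```

```text
tip [ 0.58734833 -0.17328011] disc [ 0.58777919 -0.17411301]
[ 0.60652422 -0.17975813] [ 0.59700171 -0.17702533] -0.2794721933132829 -0.32578373754659196 0.020240542819700714
edges [ 0.58770315 -0.13832357] [ 0.58768209 -0.21006735] [ 0.62293826 -0.17436685] [ 0.55071058 -0.17384539]
-0.3271526982619753
-0.23428287125877265
```

Request:
move_arm:
  motion:
    - [0,0.436,0,-14.4,-32.7,1.6,9.4]
    - [0,0.436,0,-14.4,-32.7,1.6,9.4]
    - [0,0.436,0,-14.4,-32.7,1.6,9.4]
    - [0,0.436,0,-14.4,-32.7,1.6,9.4]
    - [0,0.436,0,-14.4,-32.7,1.6,9.4]
    - [0,0.436,0,-14.4,-32.7,1.6,9.4]
    - [0,0.436,0,-14.4,-32.7,1.6,9.4]
    - [0,0.436,0,-14.4,-32.7,1.6,9.4]
    - [0,0.436,0,-14.4,-32.7,1.6,9.4]
    - [0,0.436,0,-14.4,-32.7,1.6,9.4]
    - [0,0.436,0,-14.4,-32.7,1.6,9.4]
    - [0,0.436,0,-14.4,-32.7,1.6,9.4]

```text
time: 2.48
ee_pos: [0.4295, 0.1433, 0.3675]
tool_rot: [3.142, -0.436, -0.001]
ft_force: [0.8, -0.2, -0.2]
grip_width: 0.0941
grasp_force: 0.0
```

Run:
```python
from geo import *
from mont import crop
import cv2,pickle
s=env.get_state();im=eyes.capture("wrist");pickle.dump((s,im),open("w2.pkl","wb"))
print(s["ee_pos"],s["tool_rot"],s["joint_vel"].round(3))
c=cam("wrist",s);u,v=proj(c,[.555,.144,.1])[0].astype(int);print(u,v)
cv2.imwrite("pics/w2.png",crop(im,max(u-80,0),max(v-60,0),160,120,5))
```

```text
[0.42951267 0.14326435 0.36748275] [ 3.14150665e+00 -4.36444922e-01 -1.33088784e-03] [-0.017  0.006 -0.005 -0.001 -0.001  0.002]
255 188
```

View pics/w2.png

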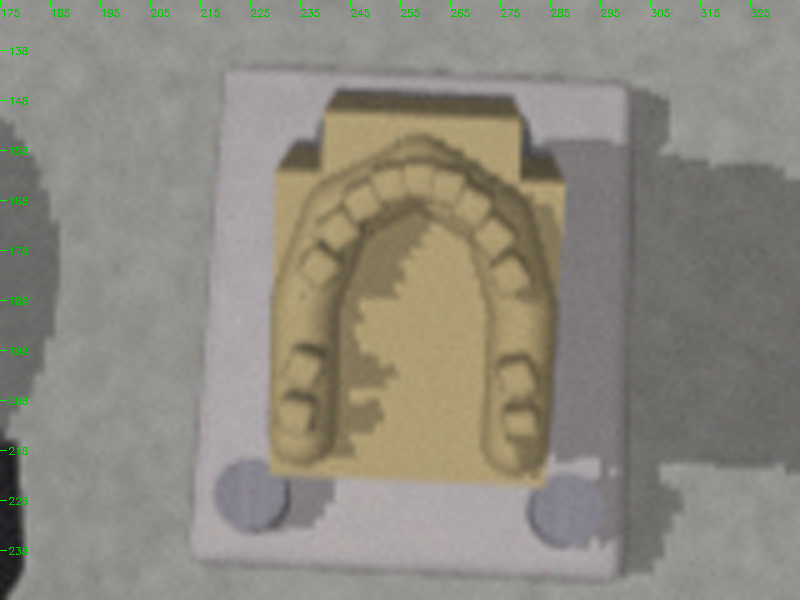

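Run:
```python
from geo import *
import pickle
from scipy.optimize import least_squares as ls
s,im=pickle.load(open("w2.pkl","rb"));c=cam("wrist",s)
P=np.array([[-33,25,38],[-33,-25,38],[22,25,38],[22,-25,38],[33,0,38]])/1e3
m=np.array([[270,472],[546,484],[276,170],[565,183],[423,116]])/5+[175,128]
def pose(v,z=.07): return R.from_euler("zy",[v[2],-np.deg2rad(25)],) if 0 else (R.from_euler("z",v[2])*R.from_euler("y",-np.deg2rad(25)))
f=ls(lambda v:(proj(c,pose(v).apply(P)+[v[0],v[1],.07])-m).ravel(),[.568,.144,0]);print(f.x,f.fun.reshape(-1,2).round(1).tolist())
g=ls(lambda v:(proj(c,pose(v).apply(P)+[v[0],v[1],v[3]])-m).ravel(),[.568,.144,0,.07]);print("z free",g.x,g.fun.round(1))
# stand base corners
for z in(.01,.015):
  q=[onz(c,(175+x/5,128+y/5),z)[:2] for x,y in((226,70),(630,85),(620,577),(194,560))];print(z,np.mean(q,0),np.arctan2(*(q[1]-q[2])[::-1]),np.arctan2(*(q[0]-q[3])[::-1]),[np.linalg.norm(q[i]-q[i-1]).round(3) for i in range(4)])
Rc=pose(f.x);seat=np.r_[f.x[:2],.07]
Rt0=R.from_euler("xyz",s["tool_rot"]);Rt=Rc*R.from_euler("x",np.pi)
for d in (.028,.06):
  T=seat+Rc.apply([0,0,d+.18]);print(d,"tcp",T,"delta cm",Rt0.inv().apply(T-s["ee_pos"])*100,"rotvec",(Rt0.inv()*Rt).as_rotvec())
```

```text
[ 0.57082366  0.14112744 -0.04627812] [[-0.0, -0.0], [-0.0, 0.0], [-0.0, 0.3], [0.0, 0.2], [0.0, -0.4]]
z free [ 0.57085734  0.14112699 -0.04627702  0.06983946] [ 0.  -0.1 -0.  -0.   0.   0.3  0.   0.2  0.  -0.4]
0.01 [0.56995497 0.14112511] -0.047677089707647134 -0.04133851339024308 [np.float64(0.118), np.float64(0.098), np.float64(0.118), np.float64(0.098)]
0.015 [0.56901454 0.14114282] -0.04767708970764713 -0.04133851339024295 [np.float64(0.116), np.float64(0.097), np.float64(0.116), np.float64(0.096)]
0.028 tcp [0.48301318 0.14519405 0.25851202] delta cm [ 0.24188658 -0.20113431 12.1370302 ] rotvec [-0.01891182 -0.00011434  0.04073495]
0.06 tcp [0.46950387 0.14581968 0.28751387] delta cm [ 0.24348473 -0.26162434  8.93760238] rotvec [-0.01891182 -0.00011434  0.04073495]
```

Request:
move_arm:
  motion:
    - [-0.0189,0,0.0407,0.24,-0.3,3.5,8.5]
    - [-0.0189,0,0.0407,0.24,-0.25,6.5,7]
    - [-0.0189,0,0.0407,0.24,-0.2,9,6.5]
    - [-0.0189,0,0.0407,0.24,-0.2,11,6.2]
    - [-0.0189,0,0.0407,0.24,-0.2,12.1,6.2]
    - [-0.0189,0,0.0407,0.24,-0.2,12.1,6.0]
    - [-0.0189,0,0.0407,0.24,-0.2,12.1,6.0]

```text
time: 3.12
ee_pos: [0.483, 0.1452, 0.2584]
tool_rot: [3.141, -0.435, -0.047]
ft_force: [-0.3, 0.3, 0.1]
grip_width: 0.06
grasp_force: 0.0
```

Request:
move_arm:
  motion:
    - [0,0,0,0,0,0,4.6]
    - [0,0,0,0,0,0,4.0]
    - [0,0,0,0,0,0,4.0]
    - [0,0,0,0,0,0,4.0]
    - [0,0,0,0,0,0,4.0]
    - [0,0,0,0,0,0,4.0]
  newtons: 40

```text
time: 3.62
ee_pos: [0.4827, 0.1461, 0.2596]
tool_rot: [3.142, -0.437, -0.045]
ft_force: [-3.0, -3.5, 8.2]
grip_width: 0.0498
grasp_force: 40.0
```

Request:
move_arm:
  motion:
    - [0,0,0,0,0,-0.2,4.0]
    - [0,0,0,0,0,-0.4,4.0]
    - [0,0,0,0,0,-0.6,4.0]
    - [0,0,0,0,0,-0.8,4.0]
    - [0,0,0,0,0,-1.0,4.0]
    - [0,0,0,0,0,-1.2,4.0]

```text
time: 4.12
ee_pos: [0.4772, 0.1466, 0.2691]
tool_rot: [3.141, -0.435, -0.045]
ft_force: [1.8, -0.4, -8.6]
grip_width: 0.0494
grasp_force: 40.0
```

Request:
move_arm:
  motion:
    - [0,0,0,0,0,-0.5,4.0]
    - [0,0,0,0,0,-1.0,4.0]
    - [0,0,0,0,0,-1.5,4.0]
    - [0,0,0,0,0,-2.0,4.0]
    - [0,0,0,0,0,-2.8,4.0]
    - [0,0,0,0,0,-4,4.0]
    - [0,0,0,0,0,-5,4.0]
    - [0,0,0,0,0,-5,4.0]

```text
time: 4.78
ee_pos: [0.4562, 0.1476, 0.317]
tool_rot: [-3.14, -0.439, -0.045]
ft_force: [-0.6, 0.0, -1.7]
grip_width: 0.0496
grasp_force: 40.0
```

Run:
```python
from geo import *
from mont import crop
import cv2,pickle
s=env.get_state();im=eyes.capture("wrist");b=eyes.capture("side");pickle.dump((s,im),open("w3.pkl","wb"))
print(s["ee_pos"],s["tool_rot"],s["ft_force"],s["grip_width"])
c=cam("wrist",s);Rt=R.from_euler("xyz",s["tool_rot"]);g=s["ee_pos"]+Rt.apply([0,0,.17]);u,v=proj(c,g)[0].astype(int);print(u,v)
u2,v2=proj(cam("side"),g)[0].astype(int)
cv2.imwrite("pics/w3.png",np.hstack([crop(im,u-65,v-60,130,150,4)[:600,:520],crop(b,u2-28,v2-40,56,120,5)]))
```

```text
[0.45615082 0.14764017 0.31697798] [-3.14046635 -0.43901027 -0.04529023] [-0.58228634  0.02521701 -1.747781  ] 0.049597924508213966
256 249
```

View pics/w3.png

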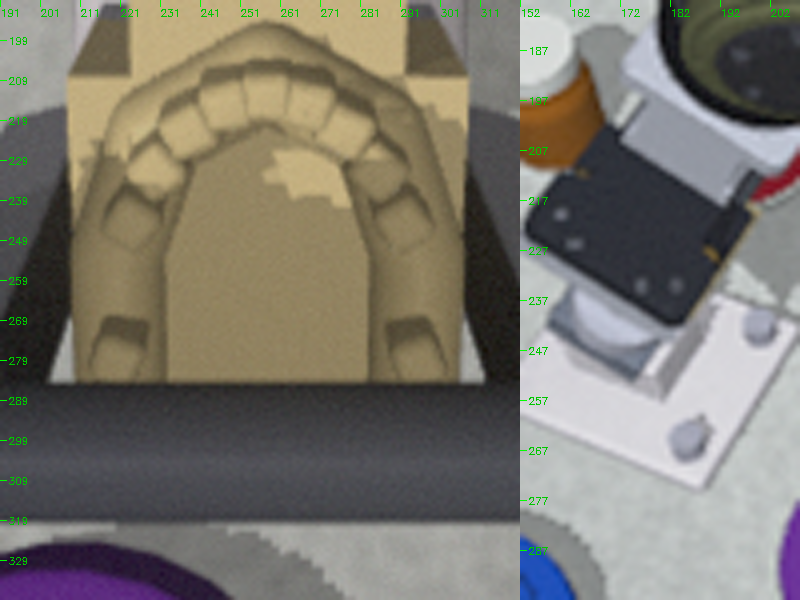

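Run:
```python
from geo import *
from mont import crop
import pickle,cv2
v=[0.57082,0.14113,-.04628]
s2,_=pickle.load(open("w2.pkl","rb"));c2=cam("wrist",s2)
Rc=R.from_euler("z",v[2])*R.from_euler("y",-np.deg2rad(25))
for hw in(.017,.018,.019): print(hw,((proj(c2,Rc.apply([[.033,hw,.038],[.033,-hw,.038]])+[v[0],v[1],.07])-[175,128])*5).round())
s,im=pickle.load(open("w3.pkl","rb"));K=eyes.camera_params("wrist")
c=(K["mtx"],np.array(K["mount"]))
P=np.array([[22,25,38],[22,-25,38],[33,18,38],[33,-18,38]])/1e3
Q=P*[1,-1,-1]+[0,0,.208]
print((proj(c,Q)).round(1), "measured notch",(191+68/4,189+76/4),(191+467/4,189+77/4))
cv2.imwrite("pics/w3c.png",crop(im,190,160,130,96,6))
```

```text
0.017 [[324. 110.]
 [522. 118.]]
0.018 [[318. 110.]
 [528. 119.]]
0.019 [[312. 109.]
 [534. 119.]]
[[205.6 208.3]
 [306.5 208.3]
 [219.1 186.7]
 [292.9 186.7]] measured notch (208.0, 208.0) (307.75, 208.25)
```

View pics/w3c.png

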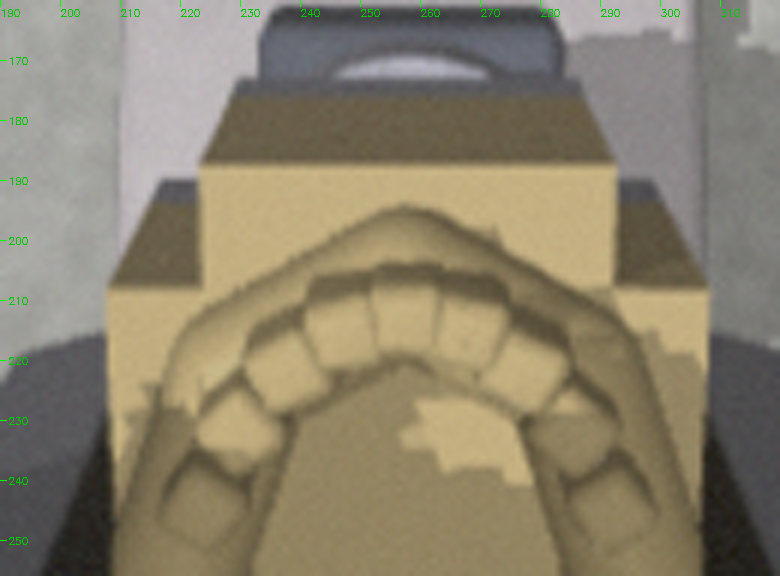

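```bash
cat > rel.py <<'E'
from geo import *
def rel(p,rpy,s=None):
    s=s or env.get_state();R0=R.from_euler("xyz",s["tool_rot"])
    print("t cm",(R0.inv().apply(np.array(p)-s["ee_pos"])*100).round(2),"rv",(R0.inv()*R.from_euler("xyz",rpy)).as_rotvec().round(4),s["ft_force"].round(1))
E
python3 -c "
from rel import *
rel([.47,.1,.345],[np.pi,-.4363,-.046]); rel([.5875,-.1728,.33],[np.pi,0,-.30])"
```

```text
t cm [ 2.69  4.69 -2.04] rv [-0.0008 -0.0007  0.0008] [ 0.1 -0.  -1.7]
t cm [13.8  31.41  4.8 ] rv [-0.0561 -0.4346  0.2509] [ 0.1 -0.  -1.7]
```

Request:
move_arm:
  motion:
    - [0,0,0,1.2,2.5,-1.5,4]
    - [0,0,0,2.7,5,-2,4]
    - [-0.01,-0.08,0.05,4,8,-1,4]
    - [-0.02,-0.16,0.1,5.3,11,0,4]
    - [-0.03,-0.24,0.15,6.8,14,0.7,4]
    - [-0.04,-0.32,0.2,8.2,17,1.5,4]
    - [-0.05,-0.39,0.23,9.5,20,2.3,4]
    - [-0.0561,-0.4346,0.2509,10.8,23,3,4]
    - [-0.0561,-0.4346,0.2509,12,26,3.6,4]
    - [-0.0561,-0.4346,0.2509,13.2,29,4.2,4]
    - [-0.0561,-0.4346,0.2509,13.8,31,4.7,4]
    - [-0.0561,-0.4346,0.2509,13.8,31.41,4.8,4]

```text
time: 5.88
ee_pos: [0.5881, -0.1762, 0.3281]
tool_rot: [3.141, 0.002, -0.303]
ft_force: [-0.5, 0.3, -2.3]
grip_width: 0.05
grasp_force: 40.0
```

Run:
```python
from rel import *
from mont import crop
import cv2
rel([.5875,-.1728,.28],[np.pi,0,-.30])
a=eyes.capture("scene");b=eyes.capture("side");g=[.5875,-.1728,.1]
o=[]
for n,im in(("scene",a),("side",b)):
    u,v=proj(cam(n),g)[0].astype(int);o.append(crop(im,u-40,v-55,80,120,5))
cv2.imwrite("pics/m4.png",np.hstack(o)); s=env.get_state();print(s["ee_pos"],s["tool_rot"])
```

```text
t cm [-0.15 -0.31  4.81] rv [ 0.001   0.0017 -0.003 ] [-0.5  0.3 -2.3]
[ 0.58749374 -0.17366876  0.32824128] [ 3.14106159e+00  2.60569636e-03 -3.01687273e-01]
```

View pics/m4.png

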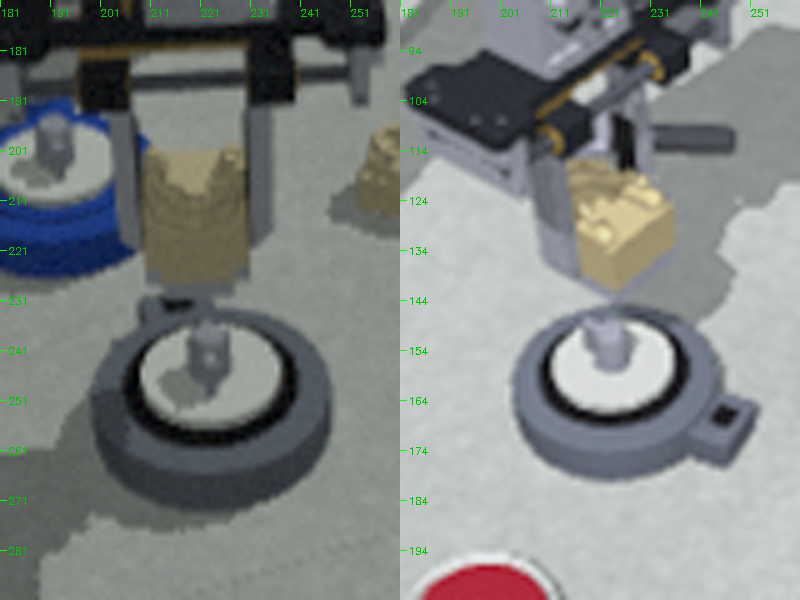

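Run:
```python
from rel import *
s=env.get_state();print(s["ee_pos"])
Rt=R.from_euler("xyz",s["tool_rot"]);Rc=Rt*R.from_euler("x",np.pi)
o=s["ee_pos"]+Rt.apply([0,0,.208])
print("cast origin",o)
for n,u0,v0 in(("scene",0,0),("side",0,0)):
    u,v=proj(cam(n),[.5875,-.1728,.1])[0].astype(int);off=np.array([u-40,v-55])
    f=lambda P:((proj(cam(n),P)-off)*5).round()
    P=np.array([[33,17,0],[33,-17,0],[33,17,38],[33,-17,38],[22,25,0],[22,-25,0],[22,25,38],[22,-25,38],[-33,25,0],[-33,25,38],[-33,-25,0],[-33,-25,38]])/1e3
    print(n,np.c_[P*1e3,f(Rc.apply(P)+o)].tolist()); print("tip,disc",f([[.5875,-.1728,.0665],[.5875,-.1728,.04]]))
```

```text
[ 0.58749374 -0.17366876  0.32824128]
cast origin [ 0.58694341 -0.17361319  0.12024202]
scene [[33.0, 17.0, 0.0, 234.0, 291.0], [33.0, -17.0, 0.0, 162.0, 294.0], [33.0, 17.0, 38.0, 232.0, 229.0], [33.0, -17.0, 38.0, 158.0, 233.0], [22.0, 25.0, 0.0, 250.0, 274.0], [22.0, -25.0, 0.0, 145.0, 280.0], [22.0, 25.0, 38.0, 248.0, 213.0], [22.0, -25.0, 38.0, 141.0, 219.0], [-33.0, 25.0, 0.0, 245.0, 202.0], [-33.0, 25.0, 38.0, 243.0, 142.0], [-33.0, -25.0, 0.0, 145.0, 208.0], [-33.0, -25.0, 38.0, 140.0, 147.0]]
tip,disc [[203. 330.]
 [205. 368.]]
side [[33.0, 17.0, 0.0, 134.0, 244.0], [33.0, -17.0, 0.0, 175.0, 213.0], [33.0, 17.0, 38.0, 126.0, 191.0], [33.0, -17.0, 38.0, 168.0, 159.0], [22.0, 25.0, 0.0, 139.0, 260.0], [22.0, -25.0, 0.0, 199.0, 213.0], [22.0, 25.0, 38.0, 130.0, 206.0], [22.0, -25.0, 38.0, 193.0, 160.0], [-33.0, 25.0, 0.0, 212.0, 301.0], [-33.0, 25.0, 38.0, 206.0, 247.0], [-33.0, -25.0, 0.0, 272.0, 252.0], [-33.0, -25.0, 38.0, 268.0, 199.0]]
tip,disc [[205. 323.]
 [209. 356.]]
```

Request:
move_arm:
  motion:
    - [0,0,0,0,-0.12,1.5,4]
    - [0,0,0,0,-0.12,3,4]
    - [0,0,0,0,-0.12,4,4]
    - [0,0,0,0,-0.12,4.5,4]
    - [0,0,0,0,-0.12,4.5,4]
    - [0,0,0,0,-0.12,4.5,4]

```text
time: 6.48
ee_pos: [0.588, -0.1713, 0.2849]
tool_rot: [3.141, 0.001, -0.3]
ft_force: [-0.1, 0.3, -1.6]
grip_width: 0.0498
grasp_force: 40.0
```

Request:
move_arm:
  motion:
    - [0,0,0,0,0,0.4,4]
    - [0,0,0,0,0,0.7,4]
    - [0,0,0,0,0,0.9,4]
    - [0,0,0,0,0,1.1,4]
    - [0,0,0,0,0,1.3,4]
    - [0,0,0,0,0,1.3,4]

```text
time: 6.98
ee_pos: [0.5878, -0.1717, 0.2711]
tool_rot: [3.141, 0.001, -0.3]
ft_force: [-0.6, -0.6, -1.2]
grip_width: 0.0496
grasp_force: 40.0
```

Request:
move_arm:
  motion:
    - [0,0,0,0,0,0.1,4]
    - [0,0,0,0,0,0.2,4]
    - [0,0,0,0,0,0.3,4]
    - [0,0,0,0,0,0.4,4]
    - [0,0,0,0,0,0.4,4]

```text
time: 7.4
ee_pos: [0.5878, -0.1717, 0.2673]
tool_rot: [3.141, 0.001, -0.3]
ft_force: [0.3, -0.6, -2.2]
grip_width: 0.05
grasp_force: 40.0
```

Request:
move_arm:
  motion:
    - [0,0,0,0,0,0.15,4]
    - [0,0,0,0,0,0.3,4]
    - [0,0,0,0,0,0.45,4]
    - [0,0,0,0,0,0.6,4]
    - [0,0,0,0,0,0.6,4]

```text
time: 7.82
ee_pos: [0.5878, -0.1717, 0.2611]
tool_rot: [3.141, 0.001, -0.3]
ft_force: [0.4, -0.2, -2.6]
grip_width: 0.0499
grasp_force: 40.0
```

Request:
move_arm:
  motion:
    - [0,0,0,0,0,0.2,4]
    - [0,0,0,0,0,0.4,4]
    - [0,0,0,0,0,0.6,4]
    - [0,0,0,0,0,0.75,4]
    - [0,0,0,0,0,0.85,4]
    - [0,0,0,0,0,0.9,4]
    - [0,0,0,0,0,0.9,4]

```text
time: 8.4
ee_pos: [0.5878, -0.1717, 0.2524]
tool_rot: [3.141, 0.001, -0.3]
ft_force: [0.5, 0.5, -1.9]
grip_width: 0.0494
grasp_force: 40.0
```

Request:
move_arm:
  motion:
    - [0,0,0,0,0,0.05,4]
    - [0,0,0,0,0,0.1,4]
    - [0,0,0,0,0,0.15,4]
    - [0,0,0,0,0,0.15,4]

```text
time: 8.73
ee_pos: [0.5878, -0.1717, 0.251]
tool_rot: [3.141, 0.001, -0.3]
ft_force: [-0.6, -0.1, -3.3]
grip_width: 0.0498
grasp_force: 40.0
```

Request:
move_arm:
  motion:
    - [0,0,0,0,0,0.05,4]
    - [0,0,0,0,0,0.1,4]
    - [0,0,0,0,0,0.15,4]
    - [0,0,0,0,0,0.15,4]

```text
time: 9.07
ee_pos: [0.5878, -0.1717, 0.2494]
tool_rot: [3.141, 0.001, -0.3]
ft_force: [0.0, 0.1, -1.9]
grip_width: 0.0501
grasp_force: 40.0
```

Request:
move_arm:
  motion:
    - [0,0,0,0,0,0.05,4]
    - [0,0,0,0,0,0.1,4]
    - [0,0,0,0,0,0.1,4]

```text
time: 9.32
ee_pos: [0.5878, -0.1717, 0.2491]
tool_rot: [3.141, 0.001, -0.3]
ft_force: [-2.9, 0.9, 4.4]
grip_width: 0.0497
grasp_force: 40.0
```

Request:
move_arm:
  motion:
    - [0,0,0,0,0,0,5.2]
    - [0,0,0,0,0,0,5.6]
    - [0,0,0,0,0,0,6.2]
    - [0,0,0,0,0,0,6.6]
    - [0,0,0,0,0,0,6.6]
  newtons: 10

```text
time: 9.73
ee_pos: [0.5878, -0.1717, 0.2485]
tool_rot: [3.141, 0.001, -0.3]
ft_force: [0.0, -0.2, -0.8]
grip_width: 0.0657
grasp_force: 0.0
```

Request:
move_arm:
  motion:
    - [0,0,0,0,0,-0.5,6.6]
    - [0,0,0,0,0,-2,6.6]
    - [0,0,0,0,0,-4,6.8]
    - [0,0,0,0,0,-6.5,7]
    - [0,0,0,0,0,-9,7]
    - [0,0,0,0,0,-11.5,7]
    - [0,0,0,0,0,-13,7]
    - [0,0,0,0,0,-13,7]
    - [0,0,0,0,0,-13,7]

```text
time: 10.48
ee_pos: [0.5879, -0.1716, 0.3789]
tool_rot: [3.141, -0.0, -0.3]
ft_force: [0.4, -0.3, -1.0]
grip_width: 0.0702
grasp_force: 0.0
```

Run:
```python
from rel import *
from mont import crop
import cv2
s=env.get_state();w=eyes.capture("wrist");b=eyes.capture("side");a=eyes.capture("scene");print(s["ee_pos"],s["tool_rot"])
g=[.5875,-.172,.06];o=[]
u,v=proj(cam("scene"),g)[0].astype(int);o.append(crop(a,u-40,v-30,80,60,5))
u,v=proj(cam("side"),g)[0].astype(int);o.append(crop(b,u-40,v-30,80,60,5))
c=cam("wrist",s);u,v=proj(c,g)[0].astype(int)
Rc=R.from_euler("z",-.3);P=np.array([[-33,25,38],[-33,-25,38],[22,25,38],[22,-25,38],[33,17,38],[33,-17,38]])/1e3
q=proj(c,Rc.apply(P)+[.5875,-.1725,.04])
for p in q: w[int(round(p[1])),int(round(p[0]))]=(0,0,255)
cw=crop(w,u-80,v-60,160,120,4)[:,:,:];f=cv2.resize(np.vstack(o),(320,480))
cv2.imwrite("pics/m5.png",np.hstack([f,cw[:480,:480]]))
```

```text
[ 0.58787331 -0.17162125  0.37893687] [ 3.14095946e+00 -3.04137582e-04 -3.00114991e-01]
```

View pics/m5.png

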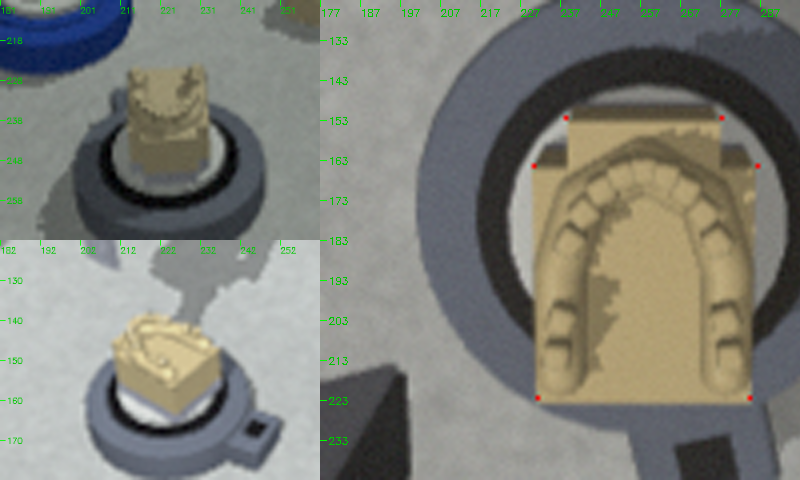

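Run:
```python
from rel import *
from mont import crop
import cv2,pickle
s=env.get_state();w=eyes.capture("wrist");b=eyes.capture("side");a=eyes.capture("scene");pickle.dump((s,w),open("w6.pkl","wb"))
g=[.5875,-.172,.06]
A=crop(w,226,150,62,75,8)[:600,:496]
u,v=proj(cam("side"),g)[0].astype(int);B=crop(b,u-19,v-22,38,37,8)
u,v=proj(cam("scene"),g)[0].astype(int);C=crop(a,u-19,v-22,38,38,8)
cv2.imwrite("pics/m6.png",np.hstack([A,np.vstack([B,C])]))
```

```text
(no output)
```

View pics/m6.png

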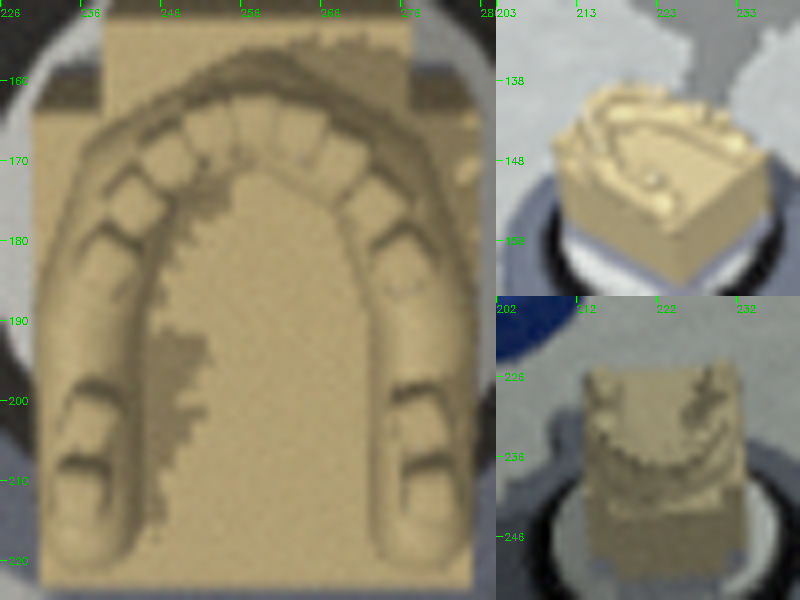

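Run:
```python
from geo import *
import pickle
from scipy.optimize import least_squares as ls
s,_=pickle.load(open("w6.pkl","rb"));c=cam("wrist",s)
P=np.array([[-33,25,38],[-33,-25,38],[22,25,38],[22,-25,38],[33,17,38],[33,-17,38]])/1e3
m=(np.array([[40,586],[472,586],[30,113],[479,113],[102,27],[411,27]])+.5)/8-.5+[226,150]
for nm,fr in(("flat",0),("pitch",1)):
    f=ls(lambda v:(proj(c,(R.from_euler("zy",[0,0])*R.from_euler("z",v[2])*R.from_euler("y",v[4]*fr)).apply(P)+[v[0],v[1],v[3]])-m).ravel(),[.5875,-.172,-.3,.04,0],x_scale=[.01,.01,.1,.01,.1])
    print(nm,f.x.round(4),f.fun.reshape(-1,2).round(2).tolist())
```

```text
flat [ 0.5865 -0.1721 -0.3002  0.0393  0.    ] [[0.17, -0.05], [-0.23, -0.06], [0.15, 0.82], [0.13, 0.8], [-0.06, -0.75], [-0.16, -0.76]]
pitch [ 0.5861 -0.172  -0.3002  0.039   0.008 ] [[0.18, -0.01], [-0.24, -0.02], [0.2, 0.8], [0.08, 0.78], [-0.01, -0.76], [-0.21, -0.77]]
```

```bash
python3 -c "
from rig import env
print(env.sign_off())"
```

```text
the job is handed in; nothing more can be done
None
```

The cast is off the stand and on the grey turntable's post, with the key in the keyway. It measures flat and fully home on the disc, contact force was about 4 N, and the job was handed in at about 11 s.

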